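Sweep spent ink cartridges into the recycling box

ROBOT

A 7-joint arm with a two-finger parallel gripper is mounted at the origin on the work surface. World frame = base frame: x ahead of the robot, y to its left, z up, the work surface at z = 0. Lengths are in m, angles in rad, forces in N, time in s.
With the tool pointing down it reaches from about 0.425 to 0.875 m from the base axis. Payload 4.7 kg.
Tool frame: the origin (TCP) lies midway between the tips of the shut fingers; the grasp point (between the pads) lies 19 mm behind it (env.pinch_z is the distance from the TCP to the grasp point, in m); z points along the fingers, y is the line along which they close (so a half turn about z gives the same grasp; the last joint's range is limited). The gripper opens to 87 mm and grips with 3 to 60 N. Pads are 19 mm wide; open, the fingers measure 117 mm over their backs; the gripper's body (75 mm by 190 mm) begins 51 mm behind the grasp point.
Start: joints at [-1.11, 0.321, -0.07, 1.45, 0.023, 1.371, -0.057], TCP at [0.281, 0.586, 0.223] pointing down, gripper open.
Joint ranges: [-2.86, 2.86], [-0.3, 2.09], [-1.38, 1.24], [0.06, 2.45], [-1.56, 4.7], [0.09, 2.05], [-2.69, 2.69]. Speed limits (rad/s): [2.57, 2.57, 3.14, 3.14, 3.14, 3.14, 3.14].

INTERFACE

Orientations are given as [roll, pitch, yaw] about the fixed x, y, z axes, in that order (R = Rz(yaw) Ry(pitch) Rx(roll)).
In Python, from cell import env gives the robot as it stands.
- The arm moves only by the shell command python3 -m inch 'ROWS' [FORCE]. ROWS is a JSON object of lists of equal length, an entry for each row: "offset": the shift along the world's x, y, z in m, a list of three; "delta_rot": the turn, a rotation vector about the world's x, y, z in rad, a list of three; "gripper": the opening, from -1 (shut) to 1 (fully open). In form: {"offset": [[x, y, z], ...], "delta_rot": [[wx, wy, wz], ...], "gripper": [gripper, ...]}. A call has 1 to 20 rows; each row is the pose to reach, as a shift and turn from the pose commanded when the call began; what a row does not reach only later rows make up. A row lasts 1/12 s, in which the tool goes at most 41.7 mm and 7.16 degrees, less where a joint would pass 70% of its speed; a pose out of reach is approached as far as the arm can. A call with a gripper value outside its range is refused whole. The fingers move at their own pace and stop on an object; FORCE is the grip in N (left out, the last holds). Time passes only in rows, so rows that repeat a pose let the fingers close. It gives the time, the measured TCP pose, the force, the opening and the grip force at its end, in the units of the state.
- env.observe(): the state, without advancing time (a new reading comes with each control period).
- env.read_camera(name): name is "scene" or "side" or "wrist"; returns (picture, depth): 400x640x3 uint8, red, green, blue; 400x640 float32, m along the optical axis (not along the pixel's ray), 0 where there is no reading.
- env.camera_params(name): a dict with "camera_matrix" (3x3 intrinsics, pixels), "k1" (the pictures are not rectified: a ray, as slopes to the right and down, at radius r is drawn at 1 + k1 r^2 times it, then the intrinsics apply), "T" (4x4, takes a point from camera to world coordinates). Camera axes: x right, y up, looking along -z (the intrinsics and any distortion apply to the point x, -y, -z); pixel columns grow to the right and rows downward; lengths in m; the calibration is good to about 2 mm. A picture is of the moment at which its call begins: read the wrist's pose just before it. camera_params takes no time and is no camera call; for the wrist camera it gives the pose at the moment of the call.
- env.close_job(): hands the job in; it is judged then, once.
The state is a dict: "t": time; "joint_pos": joint angles; "dq": joint speeds; "effort": joint torques, N m; "position": TCP position; "tcp_rot": TCP orientation; "ft_force": force on the tool from outside, world axes, zero at the start; "ft_torque": the same for the moment, N m; "finger_gap": opening from 0.0 (shut) to 1.0 (fully open); "grasp_force": force on a finger pad.
Only numpy, scipy, OpenCV 4.12 (cv2) and the standard library are available. Lean on these libraries where they do the work, as an engineer would, in place of code of your own. Each camera call takes 0.05 s, during which the arm holds its last target. There are 200 camera calls.

TASK

Pick up the wooden bookend and use it to sweep the three spent ink cartridges along the desk, all the way into the open-fronted green box; they are inky, so neither gripper nor arm may touch them. Then stand the bookend upright on the brown folder again and let go of it. Leave the drinks can and the mouse beside the way where they are.

Things in the scene. Friction and masses are not known exactly. Their poses are not given: they have to be found in the camera images.
- bookend: L-shaped plywood bookend, 80 mm deep (x), 110 mm wide (y), 110 mm tall; stands on its foot on the folder. Origin: centre of its underside. The upright plate is 12 mm thick, at x = +28 to +40 mm; the 10 mm thick foot reaches back from it to x = -40 mm. The plate's smooth front face looks to +x: the sweeping face. Mass about 280 g.
- bookend_grip (a point): Middle of the top edge of the bookend's upright plate (34 mm in x from its origin, 110 mm up): pinch the 12 mm plate here from above, fingers closing along the bookend's x.
- box: Dark green open-fronted box, fixed to the desk: a back wall and two side walls 60 mm high and 5 mm thick, no front wall, no lid, a paper-thin floor flush with the desk. 200 mm deep (x), 210 mm wide (y; 200 mm inside). Origin: centre of its floor; its open mouth is at x = -100 mm and looks to -x, its back wall's inner face at x = +95 mm.
- box_mouth (a point): Middle of the box's open mouth, on the desk.
- folder: Brown card folder lying flat on the desk, fixed, paper-thin, 240 mm (x) by 200 mm (y) plus a small tab; the bookend stands on it at the start and goes back onto it. Origin: its centre.
- cartridge_a: Spent ink cartridge lying flat on the desk: black plastic block with a pale label on top, 70 x 34 mm, 24 mm high. Origin: centre of its underside; x along its length, z up. Mass about 50 g, slides easily.
- cartridge_b: Spent ink cartridge lying flat on the desk: black plastic block with a pale label on top, 70 x 34 mm, 24 mm high. Origin: centre of its underside; x along its length, z up. Mass about 50 g, slides easily.
- cartridge_wide: Spent ink cartridge lying flat on the desk: black plastic block with a pale label on top, 70 x 52 mm, 24 mm high (wider than the other two). Origin: centre of its underside; x along its length, z up. Mass about 50 g, slides easily.
- can: Full aluminium drinks can, upright, 66 mm across, 115 mm high, beside the way into the box. Origin: centre of its underside. Leave alone.
- mouse: Black computer mouse, 105 mm (x) by 60 mm (y), 34 mm high, beside the way into the box, on the other side from the can. Origin: centre of its underside. Leave alone.
Not all that is in view belongs to the job. What is shaped like the bookend but blue, purple or red is not meant.

How it is judged:
On the way, in this order (a step that is already met when the one before it is completed fails the run):
1. the bookend is held by the gripper, at least 80 mm from where it stood (contact force between the fingers and bookend above 1 N and distance of bookend from where it was at the start of the episode above 0.08 m), for 0.2 s.
2. all three cartridges are inside the box (x of cartridge_a in the frame of box between -0.082 and 0.095 m and y of cartridge_a in the frame of box between -0.1 and 0.1 m and height (world z) of each of cartridge_a, cartridge_b, cartridge_wide below 0.06 m and x of cartridge_b in the frame of box between -0.082 and 0.095 m and y of cartridge_b in the frame of box between -0.1 and 0.1 m and x of cartridge_wide in the frame of box between -0.082 and 0.095 m and y of cartridge_wide in the frame of box between -0.1 and 0.1 m), for 0.2 s.
At the end, for the whole second after the job is handed in: Each cartridge's centre is at least 18 mm inside the box's mouth line, between its walls and less than 60 mm up, at rest; the bookend stands upright (within 0.1 rad) at desk height, at rest, its centre over the folder (within 110 mm in the folder's x and 90 mm in its y) (all of step 2 and angle between bookend's own z axis and vertical below 0.1 rad and height (world z) of bookend below 0.01 m and x of bookend in the frame of folder between -0.11 and 0.11 m and y of bookend in the frame of folder between -0.09 and 0.09 m and linear speed of each of cartridge_a, cartridge_b, cartridge_wide, bookend below 0.02 m/s); the robot touches nothing.
It fails at once if the gripper or the arm touches a cartridge (over 0.5 N) (contact force between any of the fingers, the arm and cartridge_a above 0.5 N or contact force between any of the fingers, the arm and cartridge_b above 0.5 N or contact force between any of the fingers, the arm and cartridge_wide above 0.5 N).
It fails at once if the can or mouse is shifted by more than 20 mm (distance of any of can, mouse from where it was at the start of the episode above 0.02 m).
It fails at once if the can or mouse is tipped by more than 0.4 rad (angle between any of can, mouse's own z axis and vertical above 0.4 rad).
It also fails if it takes over 72 s, if anything falls off the work surface, if the arm or the gripper's body presses on something with over 40 N, if the wrist force passes 120 N, or if a joint passes its speed limit or range.

## Working session

There is one attempt and no reset: what is moved stays moved. The work goes in short steps, Python scripts to look and compute and a shell command to move; the robot and the scene stay as the last step left them, time stands still between calls to the robot, and variables do not carry over. Pictures are saved under pics/ and viewed, at most 10 in all, crops included, and the job is handed in when it is done.

```bash
mkdir -p pics; ls; python3 - <<'E'
from cell import env
import cv2
print(env.observe())
for n in("scene","side"):
    im,d=env.read_camera(n); cv2.imwrite(f"pics/{n}0.png",im[:,:,::-1]); import numpy as np; np.savez(f"{n}0.npz",im=im,d=d)
    p=env.camera_params(n);print(n,p)
E
```

```text
pics
{'t': 0.0, 'joint_pos': array([-1.10993352,  0.32180231, -0.07006198,  1.4516579 ,  0.02260098,
        1.37080676, -0.05690463]), 'dq': array([ 3.98170998e-04,  4.63700911e-04, -2.91197205e-04,  9.40983166e-04,
       -1.21502248e-04,  3.63438783e-04, -3.36368318e-05]), 'effort': array([-4.87593479e-04, -4.91269720e+01, -4.04511597e-01, -3.12531817e+01,
       -6.40664343e-02,  4.36769030e-02,  1.87696951e-04]), 'position': array([0.28065239, 0.58567931, 0.22148337]), 'tcp_rot': array([-3.13970782e+00,  1.06623091e-04,  2.69483412e+00]), 'ft_force': array([ 0.25622128,  0.80918959, -0.00347886]), 'ft_torque': array([ 0.05138582, -0.04314053,  0.05066051]), 'grasp_force': 0.0, 'finger_gap': 1.0000592586305885}
scene {'camera_matrix': array([[438.30557505,   0.        , 321.29698282],
       [  0.        , 438.30557505, 201.53157977],
       [  0.        ,   0.        ,   1.        ]]), 'k1': -0.06496419255757728, 'T': array([[ 0.90125661, -0.35222687,  0.25233461,  0.78834527],
       [ 0.43323915,  0.74111063, -0.51289265, -0.67796606],
       [-0.00635328,  0.57156912,  0.82052933,  1.06942138],
       [ 0.        ,  0.        ,  0.        ,  1.        ]])}
side {'camera_matrix': array([[446.80884767,   0.        , 321.46281362],
       [  0.        , 446.80884767, 204.6202234 ],
       [  0.        ,   0.        ,   1.        ]]), 'k1': -0.0278047450782916, 'T': array([[ 0.96846022,  0.18197129, -0.17020946,  0.27761885],
       [-0.24855025,  0.75360836, -0.60852051, -0.92801829],
       [ 0.01753801,  0.63163351,  0.77506873,  1.15165937],
       [ 0.        ,  0.        ,  0.        ,  1.        ]])}
```

View pics/scene0.png

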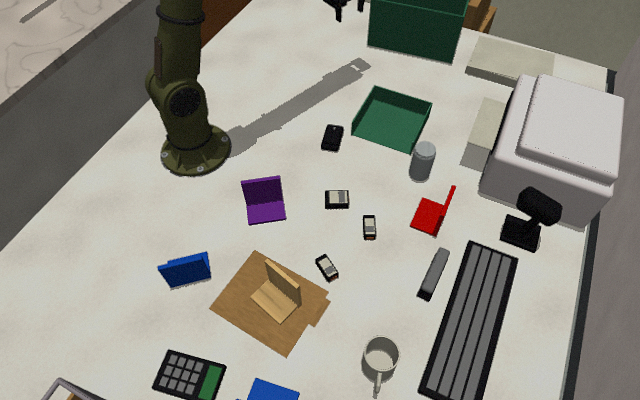

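View pics/side0.png

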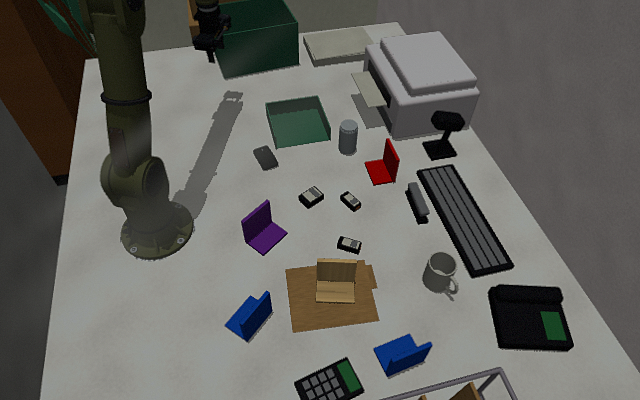

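Scene view:
- **Bookend candidates:** wooden at (277,290) on the brown folder, purple at (263,200), blue at (186,270), blue at (272,390), red at (432,212). I choose the wooden one.
- **Cartridges:** (337,199) wide, (369,227) and (327,267).
- **Box:** (393,120).
- **Can:** (423,160).
- **Mouse:** (332,137).

```bash
cat > h.py <<'E'
import numpy as np,cv2
from cell import env
def rays(p,uv):
    K=p['camera_matrix'];uv=np.asarray(uv,float).reshape(-1,1,2)
    n=cv2.undistortPoints(uv,K,np.array([p['k1'],0,0,0,0.]))[:,0]
    return np.c_[n[:,0],-n[:,1],-np.ones(len(n))]@p['T'][:3,:3].T,p['T'][:3,3]
def onplane(p,uv,z):
    r,o=rays(p,uv);return o+r*((z-o[2])/r[:,2:])
def cloud(p,d):
    v,u=np.mgrid[:d.shape[0],:d.shape[1]]
    r,o=rays(p,np.c_[u.ravel(),v.ravel()])
    X=o+r*d.reshape(-1,1);X[d.ravel()==0]=np.nan
    return X.reshape(*d.shape,3)
def rect(P):
    (c,s,a)=cv2.minAreaRect(P[:,:2].astype(np.float32)*1000)
    if s[0]<s[1]: s=s[::-1];a+=90
    return np.round(c,1),np.round(s,1),round((a+90)%180-90,1)
E
python3 - <<'E'
from h import *
R={"scene":{"wide":(337,199),"a":(369,227),"b":(327,267),"mouse":(332,137),"can":(423,150),"box":(393,118),"bookend":(277,285),"folder":(240,300)},
"side":{"wide":(311,196),"a":(350,200),"b":(350,244),"mouse":(264,157),"can":(348,128),"box":(298,120),"bookend":(336,275),"folder":(300,310)}}
for n in R:
    D=np.load(n+"0.npz");im,d=D['im'],D['d'];p=env.camera_params(n);X=cloud(p,d)
    hsv=cv2.cvtColor(im,cv2.COLOR_RGB2HSV)
    Z=X[...,2];print(n,'table z med/std',np.nanmedian(Z[150:350,250:400]), [tuple(hsv[v,u]) for u,v in R[n].values()])
    def comp(m,uv):
        k,l=cv2.connectedComponents(m.astype(np.uint8));q=l[uv[1]-6:uv[1]+7,uv[0]-6:uv[0]+7];q=q[q>0]
        return l==np.bincount(q).argmax() if len(q) else None
    for k,(lo,hi) in dict(wide=(.016,.04),a=(.016,.04),b=(.016,.04),mouse=(.015,.05),can=(.1,.13),bookend=(.02,.13),box=(.05,.075)).items():
        w=(Z>lo)&(Z<hi)
        m=comp(w,R[n][k]) if k!='box' else w&(abs(np.indices(Z.shape)[1]-R[n][k][0])<50)&(abs(np.indices(Z.shape)[0]-R[n][k][1])<42)&(hsv[...,0]>55)&(hsv[...,0]<95)&(hsv[...,1]>80)
        if m is None: print(k,None);continue
        P=X[m];print(k,len(P),rect(P),'z',np.round(np.percentile(P[:,2],[5,50,95]),3))
        if k=='bookend':
            T=P[P[:,2]>.103];print('  top',len(T),rect(T) if len(T)>4 else '')
    f=(hsv[...,0]>8)&(hsv[...,0]<22)&(hsv[...,1]>90)
    m=comp(f,R[n]['folder']);P=onplane(p,np.argwhere(m)[:,::-1],0);print('folder+',len(P),rect(P))
E
python3 - <<'E'
import cv2
a=cv2.imread('pics/scene0.png')[80:350,190:460];cv2.imwrite('pics/crop1.png',cv2.resize(a,(594,594),interpolation=cv2.INTER_CUBIC))
E
```

```text
scene table z med/std 0.0017632106105656131 [(np.uint8(25), np.uint8(34), np.uint8(189)), (np.uint8(30), np.uint8(2), np.uint8(103)), (np.uint8(34), np.uint8(15), np.uint8(133)), (np.uint8(132), np.uint8(53), np.uint8(24)), (np.uint8(75), np.uint8(7), np.uint8(155)), (np.uint8(74), np.uint8(143), np.uint8(93)), (np.uint8(19), np.uint8(118), np.uint8(91)), (np.uint8(17), np.uint8(136), np.uint8(141))]
wide 381 (array([500.4,   9.1]), array([70.7, 55. ]), 28.5) z [0.02  0.025 0.029]
a 273 (array([624.1, -40. ]), array([71.4, 34.3]), -64.1) z [0.021 0.025 0.029]
b 333 (array([ 569.3, -205.4]), array([71.8, 34.9]), -34.6) z [0.02  0.025 0.028]
mouse 432 (array([385.2, 228. ]), array([108.2,  59.3]), -76.1) z [0.018 0.03  0.038]
can 364 (array([685., 214.]), array([64.6, 63.5]), -65.0) z [0.103 0.116 0.119]
bookend 650 (array([ 497.5, -308.4]), array([110.5,  13.5]), -16.2) z [0.026 0.087 0.113]
  top 237 (array([ 497.4, -308.1]), array([110.,  13.]), -16.2)
box 378 (array([533.8, 376.8]), array([210.7, 203.3]), -0.4) z [0.051 0.059 0.065]
folder+ 6940 (array([ 479.6, -347.4]), array([257
[... 436 characters left out ...]
[501.6,   5.8]), array([72. , 54.5]), 26.6) z [0.018 0.024 0.028]
a 189 (array([624.4, -42.5]), array([71.5, 35.8]), -62.9) z [0.018 0.024 0.029]
b 242 (array([ 569. , -208.5]), array([71.1, 37.5]), -34.0) z [0.019 0.024 0.028]
mouse 339 (array([384.7, 225.5]), array([106.4,  58.8]), -76.8) z [0.017 0.028 0.037]
can 224 (array([687.7, 212.9]), array([65.1, 60.2]), 74.4) z [0.102 0.114 0.118]
bookend 784 (array([ 498.2, -310.3]), array([108.5,  16.8]), -15.4) z [0.027 0.076 0.111]
  top 195 (array([ 497.8, -310. ]), array([107.4,  16.4]), -15.4)
box 95 (array([535.8, 374.8]), array([209.9, 207.3]), -0.8) z [0.055 0.059 0.063]
folder+ 5517 (array([ 482.6, -337.3]), array([257.5, 223.5]), -5.7)
```

View pics/crop1.png

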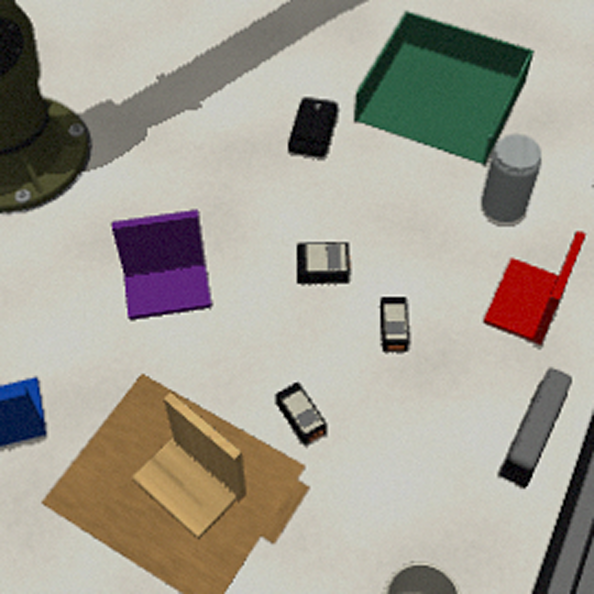

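The crop shows the wooden bookend's foot toward −y and its face toward the cartridges, roughly +y. The box mouth looks to −y, and all measurements agree between the two views. I'll approach it now, via a waypoint clear of the base.

```bash
python3 -m inch '{"offset":[[0.22,-0.45,0.0],[0.22,-0.45,0.0],[0.22,-0.45,0.0],[0.22,-0.45,0.0],[0.22,-0.45,0.0],[0.22,-0.45,0.0],[0.22,-0.45,0.0],[0.22,-0.45,0.0],[0.22,-0.45,0.0],[0.22,-0.45,0.0],[0.22,-0.45,0.0],[0.22,-0.45,0.0],[0.22,-0.85,0.0],[0.22,-0.85,0.0],[0.22,-0.85,0.0],[0.22,-0.85,0.0],[0.22,-0.85,0.0],[0.22,-0.85,0.0],[0.22,-0.85,0.0],[0.22,-0.85,0.0]],"delta_rot":[[0,0,0.171],[0,0,0.171],[0,0,0.171],[0,0,0.171],[0,0,0.171],[0,0,0.171],[0,0,0.171],[0,0,0.171],[0,0,0.171],[0,0,0.171],[0,0,0.171],[0,0,0.171],[0,0,0.171],[0,0,0.171],[0,0,0.171],[0,0,0.171],[0,0,0.171],[0,0,0.171],[0,0,0.171],[0,0,0.171]],"gripper":[1,1,1,1,1,1,1,1,1,1,1,1,1,1,1,1,1,1,1,1]}' 20
```

```text
t: 1.77
position: [0.5002, -0.1982, 0.2225]
tcp_rot: [3.141, 0.0, 2.866]
ft_force: [1.0, -0.7, -0.6]
finger_gap: 0.998
grasp_force: 0.0
```

```bash
python3 -m inch '{"offset":[[-0.003,-0.1,0.0],[-0.003,-0.1,0.0],[-0.003,-0.1,0.0],[-0.003,-0.1,0.0],[-0.003,-0.1,0.0],[-0.003,-0.1,0.0]],"delta_rot":[[0,0,0],[0,0,0],[0,0,0],[0,0,0],[0,0,0],[0,0,0]],"gripper":[1,1,1,1,1,1]}' 20
python3 - <<'E'
from h import *
p=env.camera_params("wrist");print(env.observe()['position'],p)
im,d=env.read_camera("wrist");cv2.imwrite("pics/w1.png",im[:,:,::-1])
X=cloud(p,d);Z=X[...,2];m=(Z>.1)&(Z<.12)&(abs(X[...,0]-.498)<.1)&(abs(X[...,1]+.309)<.1)
print(m.sum()); P=X[m]; print(rect(P) if len(P)>5 else '', np.nanmedian(P,0) if len(P) else '')
E
```

```text
t: 2.27
position: [0.4981, -0.2947, 0.222]
tcp_rot: [3.14, -0.001, 2.867]
ft_force: [0.8, 0.4, -0.1]
finger_gap: 0.997
grasp_force: 0.0
[ 0.49811678 -0.29471403  0.22203038] {'camera_matrix': array([[320.95986048,   0.        , 313.96441898],
       [  0.        , 320.95986048, 201.30608168],
       [  0.        ,   0.        ,   1.        ]]), 'k1': -0.005685522296169718, 'T': array([[ 2.70823320e-01, -9.19357282e-01, -2.85371545e-01,
         4.19102261e-01],
       [ 9.62629032e-01,  2.58733902e-01,  8.00132110e-02,
        -2.73659267e-01],
       [ 2.74565030e-04, -2.96376377e-01,  9.55071185e-01,
         3.84688767e-01],
       [ 0.00000000e+00,  0.00000000e+00,  0.00000000e+00,
         1.00000000e+00]])}
1583
(array([ 496.6, -309.8]), array([109.2,  11.7]), -16.2) [ 0.49125631 -0.30806473  0.11025535]
```

View pics/w1.png

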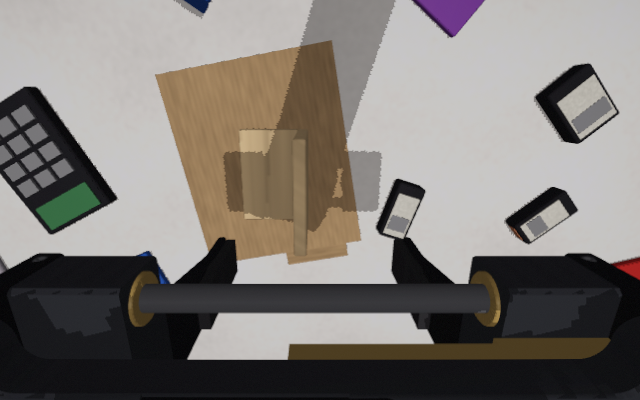

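The close wrist view confirms it: the wooden plate is seen edge-on at (299,195) between the open fingers, on the brown folder, with cartridge b at (401,209) clear of them. Next I shift 15 mm, descend and grip.

```bash
python3 -m inch '{"offset":[[-0.001,-0.015,0],[-0.001,-0.015,-0.03],[-0.001,-0.015,-0.06],[-0.001,-0.015,-0.09],[-0.001,-0.015,-0.12],[-0.001,-0.015,-0.146],[-0.001,-0.015,-0.146],[-0.001,-0.015,-0.146],[-0.001,-0.015,-0.146],[-0.001,-0.015,-0.146],[-0.001,-0.015,-0.146],[-0.001,-0.015,-0.146],[-0.001,-0.015,-0.146],[-0.001,-0.015,-0.146],[-0.001,-0.015,-0.146],[-0.001,-0.015,-0.146],[-0.001,-0.015,-0.146]],"delta_rot":[[0,0,0],[0,0,0],[0,0,0],[0,0,0],[0,0,0],[0,0,0],[0,0,0],[0,0,0],[0,0,0],[0,0,0],[0,0,0],[0,0,0],[0,0,0],[0,0,0],[0,0,0],[0,0,0],[0,0,0]],"gripper":[1,1,1,1,1,1,1,1,-1,-1,-1,-1,-1,-1,-1,-1,-1]}' 40
```

```text
t: 3.73
position: [0.4967, -0.3113, 0.0765]
tcp_rot: [3.142, -0.0, 2.866]
ft_force: [0.5, 0.7, -0.7]
finger_gap: 0.399
grasp_force: 0.0
```

```bash
python3 -m inch '{"offset":[[0,0,0],[0,0,0],[0,0,0],[0,0,0],[0,0,0],[0,0,0],[0,0,0],[0,0,0],[0,0,0]],"delta_rot":[[0,0,0],[0,0,0],[0,0,0],[0,0,0],[0,0,0],[0,0,0],[0,0,0],[0,0,0],[0,0,0]],"gripper":[-1,-1,-1,-1,-1,-1,-1,-1,-1]}' 40
```

```text
t: 4.48
position: [0.4968, -0.3113, 0.0765]
tcp_rot: [-3.142, 0.0, 2.866]
ft_force: [0.3, 1.0, -1.4]
finger_gap: 0.133
grasp_force: 40.0
```

```bash
python3 -m inch '{"offset":[[0,0,0.03],[0,0,0.06],[0.008,0.03,0.06],[0.008,0.06,0.06],[0.008,0.09,0.06],[0.008,0.12,0.06],[0.008,0.15,0.06],[0.008,0.18,0.06],[0.008,0.21,0.06],[0.008,0.235,0.06],[0.008,0.251,0.06],[0.008,0.251,0.06],[0.008,0.251,0.04],[0.008,0.251,0.02],[0.008,0.251,0.01],[0.008,0.251,0.004],[0.008,0.251,0.003],[0.008,0.251,0.003]],"delta_rot":[[0,0,0],[0,0,0],[0,0,0.05],[0,0,0.1],[0,0,0.15],[0,0,0.2],[0,0,0.265],[0,0,0.265],[0,0,0.265],[0,0,0.265],[0,0,0.265],[0,0,0.265],[0,0,0.265],[0,0,0.265],[0,0,0.265],[0,0,0.265],[0,0,0.265],[0,0,0.265]],"gripper":[-1,-1,-1,-1,-1,-1,-1,-1,-1,-1,-1,-1,-1,-1,-1,-1,-1,-1]}' 40
python3 - <<'E'
from h import *
im,d=env.read_camera("side");cv2.imwrite("pics/s2.png",im[:,:,::-1])
E
```

```text
t: 5.98
position: [0.5049, -0.061, 0.0796]
tcp_rot: [-3.141, -0.0, 3.13]
ft_force: [-0.3, -0.5, -1.5]
finger_gap: 0.134
grasp_force: 40.0
```

View pics/s2.png

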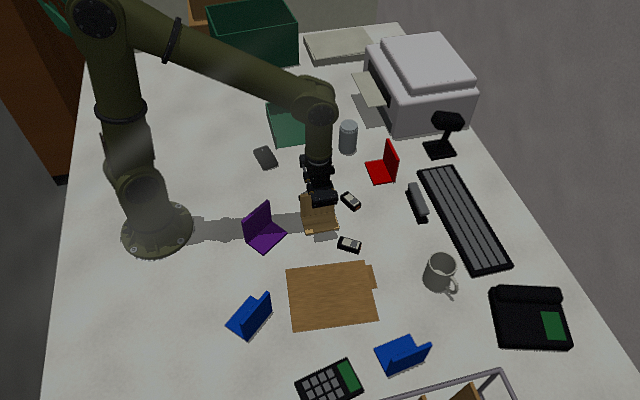

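Bookend is at (320,212) behind the wide cartridge, with its face toward the box. Sweeping the wide one first.

```bash
python3 -m inch '{"offset":[[0,0.008,0],[0,0.018,0],[0,0.03,0],[0,0.042,0],[0,0.054,0],[0,0.066,0],[0,0.079,0],[0,0.092,0],[0,0.106,0],[0,0.12,0],[0,0.135,0],[0,0.15,0],[0,0.165,0],[0,0.18,0],[0,0.195,0],[0,0.21,0],[0,0.225,0],[0,0.24,0],[0,0.252,0],[0,0.26,0]],"delta_rot":[[0,0,0],[0,0,0],[0,0,0],[0,0,0],[0,0,0],[0,0,0],[0,0,0],[0,0,0],[0,0,0],[0,0,0],[0,0,0],[0,0,0],[0,0,0],[0,0,0],[0,0,0],[0,0,0],[0,0,0],[0,0,0],[0,0,0],[0,0,0]],"gripper":[-1,-1,-1,-1,-1,-1,-1,-1,-1,-1,-1,-1,-1,-1,-1,-1,-1,-1,-1,-1]}' 40
cat > look.py <<'E'
# cartridges: dark/pale tops at 24 mm height, outside the gripper/bookend; prints rects from both fixed views
from h import *
for n in("scene","side"):
    p=env.camera_params(n);im,d=env.read_camera(n);cv2.imwrite("pics/last_%s.png"%n,im[:,:,::-1]);X=cloud(p,d);Z=X[...,2];hsv=cv2.cvtColor(im,cv2.COLOR_RGB2HSV)
    m=(Z>.017)&(Z<.033)&(X[...,0]>.43)&(X[...,0]<.70)&(X[...,1]>-.26)&(X[...,1]<.468)&((hsv[...,1]<70)|(hsv[...,2]<40))
    k,l,s,c=cv2.connectedComponentsWithStats(m.astype(np.uint8))
    for i in range(1,k):
        if s[i,4]>60: print(n,np.round(c[i]),s[i,4],rect(X[l==i]))
    w=(Z>.1)&(Z<.125)&(X[...,0]>.62)&(X[...,0]<.75)&(X[...,1]>.15)&(X[...,1]<.28)
    if w.sum()>50: print(' can',rect(X[w]))
E
python3 look.py
```

```text
t: 7.7
position: [0.5045, 0.2024, 0.0801]
tcp_rot: [3.14, 0.001, 3.133]
ft_force: [0.1, -1.5, -2.6]
finger_gap: 0.137
grasp_force: 40.0
scene [369. 226.] 268 (array([623.5, -39.2]), array([69.8, 34.3]), -64.5)
scene [327. 266.] 322 (array([ 569.5, -205.3]), array([71. , 35.9]), -34.4)
 can (array([684.9, 215.1]), array([62.9, 62.9]), 28.0)
side [350. 200.] 191 (array([623.4, -41.9]), array([72.6, 39.3]), -67.4)
side [349. 243.] 231 (array([ 569.7, -207.7]), array([69.9, 36.5]), -32.0)
 can (array([687.8, 212.8]), array([66.1, 60.4]), 73.4)
```

View pics/last_scene.png

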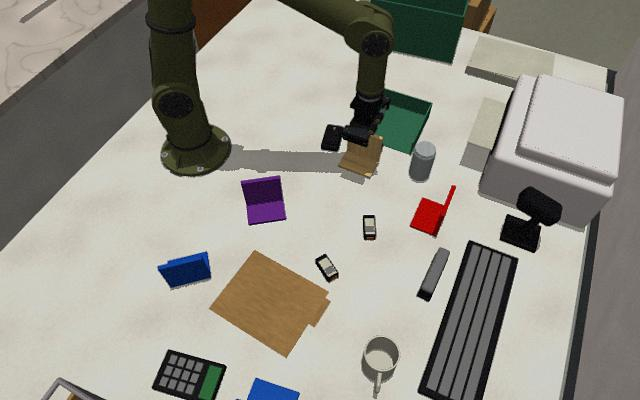

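The bookend at (362,155) hides the wide cartridge, and nothing is left behind it on the desk. Pushing on into the box.

```bash
python3 -m inch '{"offset":[[0,0.01,0],[0,0.022,0],[0,0.036,0],[0,0.05,0],[0,0.064,0],[0,0.078,0],[0,0.092,0],[0,0.106,0],[0,0.12,0],[0,0.134,0],[0,0.148,0],[0,0.16,0],[0,0.17,0],[0,0.178,0],[0,0.182,0],[0,0.182,0],[0,0.15,0],[0,0.15,0.04],[0,0.13,0.07],[0,0.13,0.07]],"delta_rot":[[0,0,0],[0,0,0],[0,0,0],[0,0,0],[0,0,0],[0,0,0],[0,0,0],[0,0,0],[0,0,0],[0,0,0],[0,0,0],[0,0,0],[0,0,0],[0,0,0],[0,0,0],[0,0,0],[0,0,0],[0,0,0],[0,0,0],[0,0,0]],"gripper":[-1,-1,-1,-1,-1,-1,-1,-1,-1,-1,-1,-1,-1,-1,-1,-1,-1,-1,-1,-1]}' 40
python3 look.py
```

```text
t: 9.47
position: [0.5095, 0.3264, 0.1564]
tcp_rot: [3.138, 0.009, 3.125]
ft_force: [1.2, -0.9, -1.3]
finger_gap: 0.135
grasp_force: 40.0
scene [369. 225.] 270 (array([623.3, -38.5]), array([73.3, 34.4]), -64.3)
scene [327. 267.] 322 (array([ 569.7, -205.3]), array([70.3, 35.2]), -34.8)
 can (array([684.3, 214. ]), array([65.2, 63.3]), -27.9)
side [350. 200.] 187 (array([624.4, -41.5]), array([70. , 36.9]), -64.9)
side [349. 243.] 230 (array([ 569.8, -207.8]), array([69.2, 36.8]), -33.1)
 can (array([687.6, 212.8]), array([64.7, 64.1]), 45.9)
```

```bash
python3 - <<'E'
from h import *
for n in("scene","side"):
    D=np.load(n+"0.npz");X=cloud(env.camera_params(n),D['d']);h=cv2.cvtColor(D['im'],cv2.COLOR_RGB2HSV)
    m=((h[...,0]<5)|(h[...,0]>175))&(h[...,1]>180)&(h[...,2]>60)&(X[...,2]>.004)&(X[...,0]<.9)
    print(n,np.round(cv2.boxPoints(cv2.minAreaRect(X[m][:,:2].astype(np.float32)*1000))))
E
```

```text
scene [[725.  15.]
 [803.  14.]
 [804. 128.]
 [726. 129.]]
side [[724.  13.]
 [802.  11.]
 [804. 124.]
 [726. 126.]]
```

```bash
python3 -m inch '{"offset":[[0.005,-0.03,0],[0.01,-0.06,0],[0.02,-0.095,0],[0.03,-0.13,0],[0.04,-0.165,0],[0.05,-0.2,0],[0.06,-0.235,0],[0.07,-0.27,0],[0.08,-0.305,0],[0.09,-0.34,0],[0.1,-0.375,0],[0.11,-0.405,0],[0.119,-0.42,0],[0.119,-0.429,0],[0.119,-0.429,0],[0.119,-0.429,0]],"delta_rot":[[0,0,0],[0,0,0.03],[0,0,0.06],[0,0,0.09],[0,0,0.12],[0,0,0.15],[0,0,0.18],[0,0,0.21],[0,0,0.24],[0,0,0.262],[0,0,0.262],[0,0,0.262],[0,0,0.262],[0,0,0.262],[0,0,0.262],[0,0,0.262]],"gripper":[-1,-1,-1,-1,-1,-1,-1,-1,-1,-1,-1,-1,-1,-1,-1,-1]}' 40
python3 look.py
```

```text
t: 10.9
position: [0.6228, -0.0981, 0.1481]
tcp_rot: [3.14, -0.002, -2.89]
ft_force: [-0.2, 0.3, -3.3]
finger_gap: 0.134
grasp_force: 40.0
scene [327. 266.] 321 (array([ 569. , -205.2]), array([71.2, 34.4]), -34.3)
 can (array([685.8, 214.9]), array([63.6, 62.4]), 69.3)
side [290. 117.] 180 (array([515.1, 412.8]), array([69.7, 60.8]), 1.5)
side [349. 243.] 229 (array([ 569.3, -208.1]), array([70.3, 37.6]), -34.0)
 can (array([679.1, 215.8]), array([75.2, 42. ]), 72.9)
```

View pics/last_scene.png

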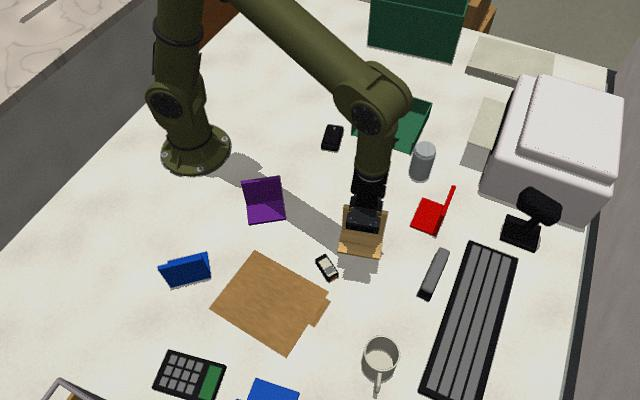

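Wide cartridge lies in the box at about (515,415) mm. Bookend is hovering behind cartridge a at (360,235), clear of b at (327,267). Now I lower it and sweep a diagonally left.

```bash
python3 -m inch '{"offset":[[0.001,0,-0.03],[0.001,0,-0.055],[0.001,0,-0.066],[0.001,0,-0.068],[-0.001,0.008,-0.068],[-0.004,0.018,-0.068],[-0.007,0.03,-0.068],[-0.01,0.042,-0.068],[-0.014,0.055,-0.068],[-0.018,0.068,-0.068],[-0.021,0.081,-0.068],[-0.025,0.095,-0.068],[-0.029,0.109,-0.068],[-0.033,0.123,-0.068],[-0.036,0.137,-0.068],[-0.04,0.151,-0.068],[-0.044,0.165,-0.068],[-0.048,0.179,-0.068],[-0.051,0.19,-0.068],[-0.053,0.198,-0.068]],"delta_rot":[[0,0,0],[0,0,0],[0,0,0],[0,0,0],[0,0,0],[0,0,0],[0,0,0],[0,0,0],[0,0,0],[0,0,0],[0,0,0],[0,0,0],[0,0,0],[0,0,0],[0,0,0],[0,0,0],[0,0,0],[0,0,0],[0,0,0],[0,0,0]],"gripper":[-1,-1,-1,-1,-1,-1,-1,-1,-1,-1,-1,-1,-1,-1,-1,-1,-1,-1,-1,-1]}' 40
python3 look.py
```

```text
t: 12.67
position: [0.5701, 0.101, 0.0817]
tcp_rot: [3.141, 0.0, -2.888]
ft_force: [0.5, -0.4, -3.2]
finger_gap: 0.132
grasp_force: 40.0
scene [326. 266.] 325 (array([ 569.8, -205.5]), array([71.4, 35.6]), -34.9)
 can (array([686.2, 213.1]), array([63.4, 63.3]), 31.0)
side [290. 117.] 179 (array([515.4, 414.2]), array([69.4, 64.4]), -2.5)
side [349. 243.] 227 (array([ 569.4, -207.1]), array([70.1, 36.7]), -33.0)
 can (array([689.6, 212.8]), array([68.1, 56.7]), 75.1)
```

```bash
python3 - <<'E'
from h import *
p=env.camera_params("wrist");im,d=env.read_camera("wrist");cv2.imwrite("pics/w3.png",im[:,:,::-1])
X=cloud(p,d);Z=X[...,2];m=(Z>.017)&(Z<.033)&(X[...,1]>.09)&(X[...,0]>.45)
k,l,s,c=cv2.connectedComponentsWithStats(m.astype(np.uint8))
for i in range(1,k):
    if s[i,4]>100: print(np.round(c[i]),s[i,4],rect(X[l==i]))
E
```

```text
[375. 237.] 2956 (array([576.2, 147.2]), array([67. , 31.7]), -74.8)
[515. 344.] 534 (array([636.3, 295.6]), array([44.6,  5.5]), -89.7)
```

View pics/w3.png

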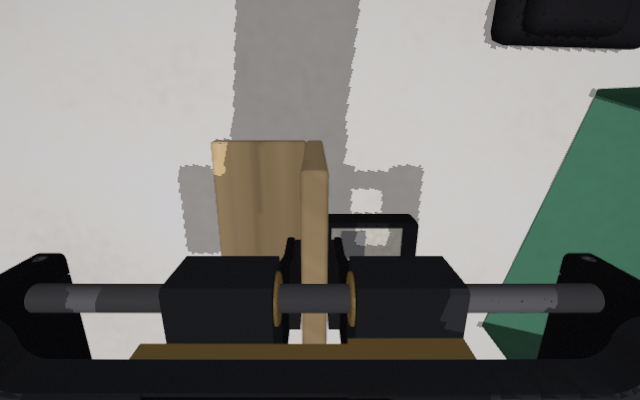

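The wrist view shows cartridge a at (375,237), end-on and flush against the plate. It measures (576,147) mm. I'll straighten gradually and push it in.

```bash
python3 -m inch '{"offset":[[-0.002,0.01,0],[-0.005,0.022,0],[-0.008,0.034,0],[-0.01,0.046,0],[-0.01,0.058,0],[-0.01,0.07,0],[-0.01,0.083,0],[-0.01,0.096,0],[-0.01,0.11,0],[-0.01,0.124,0],[-0.01,0.138,0],[-0.01,0.152,0],[-0.01,0.166,0],[-0.01,0.178,0],[-0.01,0.188,0],[-0.01,0.195,0],[-0.01,0.195,0],[-0.01,0.165,0],[-0.01,0.15,0.03],[-0.01,0.15,0.07]],"delta_rot":[[0,0,-0.02],[0,0,-0.05],[0,0,-0.08],[0,0,-0.11],[0,0,-0.14],[0,0,-0.17],[0,0,-0.2],[0,0,-0.23],[0,0,-0.25],[0,0,-0.265],[0,0,-0.265],[0,0,-0.265],[0,0,-0.265],[0,0,-0.265],[0,0,-0.265],[0,0,-0.265],[0,0,-0.265],[0,0,-0.265],[0,0,-0.265],[0,0,-0.265]],"gripper":[-1,-1,-1,-1,-1,-1,-1,-1,-1,-1,-1,-1,-1,-1,-1,-1,-1,-1,-1,-1]}' 40
```

```text
t: 14.48
position: [0.5588, 0.2408, 0.1479]
tcp_rot: [-3.133, -0.008, 3.121]
ft_force: [1.0, -0.3, -2.1]
finger_gap: 0.132
grasp_force: 40.0
```

```bash
python3 -m inch '{"offset":[[0,-0.02,0],[0,-0.05,0],[0,-0.085,0],[0,-0.12,0],[0,-0.155,0],[0,-0.19,0],[0,-0.225,0],[0,-0.26,0],[0,-0.295,0],[0,-0.33,0],[0,-0.365,0],[0,-0.4,0],[0,-0.435,0],[0,-0.465,0],[0,-0.49,0],[0,-0.505,0],[0,-0.508,0],[0,-0.508,0],[0,-0.508,0],[0,-0.508,0]],"delta_rot":[[0,0,0],[0,0,0],[0,0,0],[0,0,0],[0,0,0],[0,0,0],[0,0,0],[0,0,0],[0,0,0],[0,0,0],[0,0,0],[0,0,0],[0,0,0],[0,0,0],[0,0,0],[0,0,0],[0,0,0],[0,0,0],[0,0,0],[0,0,0]],"gripper":[-1,-1,-1,-1,-1,-1,-1,-1,-1,-1,-1,-1,-1,-1,-1,-1,-1,-1,-1,-1]}' 40; python3 look.py
```

```text
t: 16.15
position: [0.5612, -0.2572, 0.1514]
tcp_rot: [3.14, -0.0, 3.13]
ft_force: [0.4, 0.7, -2.9]
finger_gap: 0.135
grasp_force: 40.0
scene [389. 111.] 228 (array([514.3, 414.7]), array([65.9, 53.8]), -2.0)
scene [400. 132.] 155 (array([579.9, 334.8]), array([69.7, 31.6]), 89.4)
 can (array([684.9, 215.4]), array([66.8, 62.8]), -66.2)
side [289. 118.] 155 (array([513.6, 409.5]), array([72.5, 57.7]), -9.0)
side [311. 128.] 100 (array([579.9, 333.4]), array([65.1, 34. ]), -87.0)
```

```bash
python3 -m inch '{"offset":[[0,0,-0.03],[0,0,-0.055],[0,0,-0.068],[0,0,-0.07],[0,0.008,-0.07],[-0.001,0.018,-0.07],[-0.002,0.03,-0.07],[-0.003,0.042,-0.07],[-0.004,0.056,-0.07],[-0.005,0.07,-0.07],[-0.006,0.085,-0.07],[-0.007,0.1,-0.07],[-0.008,0.115,-0.07],[-0.009,0.13,-0.07],[-0.01,0.145,-0.07],[-0.011,0.16,-0.07],[-0.012,0.175,-0.07],[-0.013,0.19,-0.07],[-0.014,0.203,-0.07],[-0.015,0.212,-0.07]],"delta_rot":[[0,0,0],[0,0,0],[0,0,0],[0,0,0],[0,0,0],[0,0,0],[0,0,0],[0,0,0],[0,0,0],[0,0,0],[0,0,0],[0,0,0],[0,0,0],[0,0,0],[0,0,0],[0,0,0],[0,0,0],[0,0,0],[0,0,0],[0,0,0]],"gripper":[-1,-1,-1,-1,-1,-1,-1,-1,-1,-1,-1,-1,-1,-1,-1,-1,-1,-1,-1,-1]}' 40
python3 - <<'E'
from h import *
p=env.camera_params("wrist");im,d=env.read_camera("wrist");cv2.imwrite("pics/w4.png",im[:,:,::-1])
y=env.observe()['position'][1]
X=cloud(p,d);Z=X[...,2];m=(Z>.017)&(Z<.033)&(X[...,1]>y)&(X[...,0]>.45)
k,l,s,c=cv2.connectedComponentsWithStats(m.astype(np.uint8))
for i in range(1,k):
    if s[i,4]>100: print(np.round(c[i]),s[i,4],rect(X[l==i]))
E
```

```text
t: 17.92
position: [0.546, -0.0443, 0.0826]
tcp_rot: [3.14, 0.002, 3.131]
ft_force: [0.4, -0.2, -2.2]
finger_gap: 0.132
grasp_force: 40.0
[349. 207.] 3343 (array([542.5, -20.1]), array([69.5, 30.2]), 0.8)
```

```bash
python3 -m inch '{"offset":[[-0.001,0.008,0],[-0.002,0.018,0],[-0.003,0.03,0],[-0.004,0.043,0],[-0.005,0.057,0],[-0.006,0.071,0],[-0.007,0.086,0],[-0.008,0.101,0],[-0.01,0.116,0],[-0.011,0.131,0],[-0.012,0.146,0],[-0.013,0.161,0],[-0.014,0.176,0],[-0.016,0.191,0],[-0.017,0.206,0],[-0.018,0.221,0],[-0.02,0.236,0],[-0.021,0.251,0],[-0.022,0.266,0],[-0.024,0.28,0]],"delta_rot":[[0,0,0],[0,0,0],[0,0,0],[0,0,0],[0,0,0],[0,0,0],[0,0,0],[0,0,0],[0,0,0],[0,0,0],[0,0,0],[0,0,0],[0,0,0],[0,0,0],[0,0,0],[0,0,0],[0,0,0],[0,0,0],[0,0,0],[0,0,0]],"gripper":[-1,-1,-1,-1,-1,-1,-1,-1,-1,-1,-1,-1,-1,-1,-1,-1,-1,-1,-1,-1]}' 40
python3 -m inch '{"offset":[[0,0.014,0],[0,0.028,0],[0,0.042,0],[0,0.055,0],[0,0.068,0],[0,0.076,0],[0,0.08,0],[0,0.08,0],[0,0.06,0],[0,0.035,0],[0,0.02,0.03],[0,0,0.07],[0,-0.03,0.07],[0,-0.065,0.07],[0,-0.1,0.07],[0,-0.135,0.07],[0,-0.17,0.07],[0,-0.2,0.07],[0,-0.22,0.07],[0,-0.22,0.07]],"delta_rot":[[0,0,0],[0,0,0],[0,0,0],[0,0,0],[0,0,0],[0,0,0],[0,0,0],[0,0,0],[0,0,0],[0,0,0],[0,0,0],[0,0,0],[0,0,0],[0,0,0],[0,0,0],[0,0,0],[0,0,0],[0,0,0],[0,0,0],[0,0,0]],"gripper":[-1,-1,-1,-1,-1,-1,-1,-1,-1,-1,-1,-1,-1,-1,-1,-1,-1,-1,-1,-1]}' 40
python3 look.py
```

```text
t: 19.63
position: [0.5218, 0.234, 0.0816]
tcp_rot: [3.141, 0.0, 3.128]
ft_force: [0.4, -0.1, -2.3]
finger_gap: 0.14
grasp_force: 40.0
t: 21.3
position: [0.5214, 0.0052, 0.152]
tcp_rot: [-3.139, 0.001, 3.118]
ft_force: [-0.4, -0.3, -3.2]
finger_gap: 0.132
grasp_force: 40.0
scene [389. 111.] 224 (array([513.5, 413.6]), array([65.5, 55.2]), -1.7)
scene [384. 127.] 166 (array([519.6, 336.2]), array([69.6, 37. ]), -0.2)
scene [402. 129.] 147 (array([582.2, 352.9]), array([69.9, 31. ]), 85.7)
 can (array([685.1, 214.7]), array([63.4, 62. ]), 44.7)
side [290. 117.] 180 (array([514.6, 413.3]), array([70.4, 60.1]), -3.0)
side [293. 130.] 98 (array([511.1, 335.4]), array([53.4, 40.8]), -0.3)
 can (array([688.3, 214.6]), array([66. , 60.3]), 73.8)
```

All three are in the box: (514,414), (519,336) and (582,353) mm. Returning the bookend to the folder.

```bash
python3 -m inch '{"offset":[[-0.003,-0.03,0],[-0.006,-0.06,0],[-0.01,-0.09,0],[-0.013,-0.12,0],[-0.016,-0.15,0],[-0.02,-0.18,0],[-0.023,-0.21,0],[-0.026,-0.24,0],[-0.028,-0.27,0],[-0.03,-0.295,0],[-0.03,-0.308,0],[-0.03,-0.31,0],[-0.03,-0.31,-0.02],[-0.03,-0.31,-0.04],[-0.03,-0.31,-0.055],[-0.03,-0.31,-0.065],[-0.03,-0.31,-0.069],[-0.03,-0.31,-0.071],[-0.03,-0.31,-0.071],[-0.03,-0.31,-0.071]],"delta_rot":[[0,0,0],[0,0,-0.03],[0,0,-0.06],[0,0,-0.1],[0,0,-0.14],[0,0,-0.18],[0,0,-0.22],[0,0,-0.26],[0,0,-0.26],[0,0,-0.26],[0,0,-0.26],[0,0,-0.26],[0,0,-0.26],[0,0,-0.26],[0,0,-0.26],[0,0,-0.26],[0,0,-0.26],[0,0,-0.26],[0,0,-0.26],[0,0,-0.26]],"gripper":[-1,-1,-1,-1,-1,-1,-1,-1,-1,-1,-1,-1,-1,-1,-1,-1,-1,-1,-1,-1]}' 40
```

```text
t: 23.07
position: [0.4926, -0.2974, 0.0815]
tcp_rot: [3.142, 0.002, 2.868]
ft_force: [-0.3, 0.4, -3.0]
finger_gap: 0.137
grasp_force: 40.0
```

```bash
python3 -m inch '{"offset":[[0,0,-0.002],[0,0,-0.003],[0,0,-0.003],[0,0,-0.003]],"delta_rot":[[0,0,0],[0,0,0],[0,0,0],[0,0,0]],"gripper":[-1,-1,-1,-1]}' 40
python3 - <<'E'
from h import *
im,d=env.read_camera("side");X=cloud(env.camera_params("side"),d);cv2.imwrite("pics/s5.png",cv2.resize(im[200:360,220:420,::-1],(800,640))[:600])
E
```

```text
t: 23.4
position: [0.4919, -0.2974, 0.0778]
tcp_rot: [3.141, 0.0, 2.868]
ft_force: [0.1, -0.8, -1.9]
finger_gap: 0.131
grasp_force: 40.0
```

View pics/s5.png

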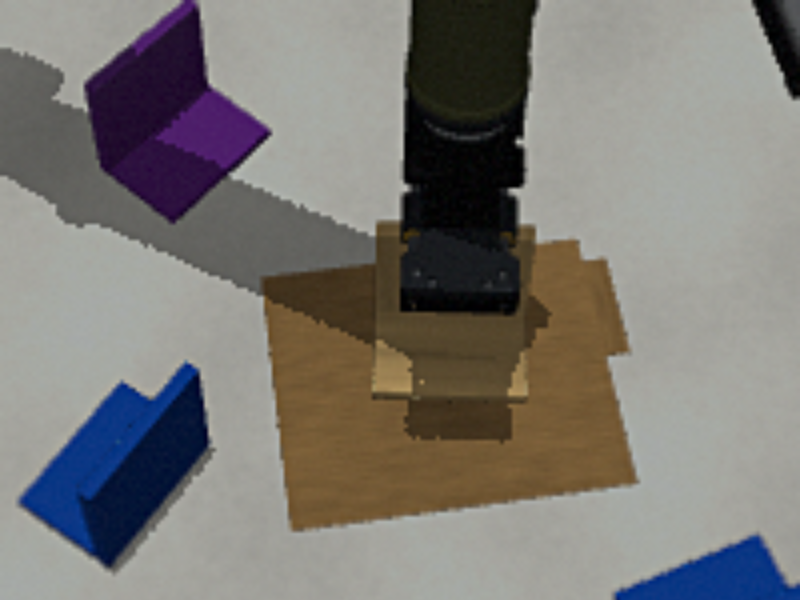

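The bookend (450,310 in the crop) is upright over the middle of the folder. Lowering the last millimetre, then releasing.

```bash
python3 -m inch '{"offset":[[0,0,-0.001],[0,0,-0.002],[0,0,-0.002],[0,0,-0.002],[0,0,-0.002],[0,0,-0.002],[0,0,-0.002],[0,0,-0.002],[0,0,-0.002],[0,0,-0.002],[0,0,-0.002],[0,0,-0.002],[0,0,-0.002],[0,0,-0.002],[0,0,-0.002],[0,0,-0.002],[0,0,-0.002],[0,0,-0.002]],"delta_rot":[[0,0,0],[0,0,0],[0,0,0],[0,0,0],[0,0,0],[0,0,0],[0,0,0],[0,0,0],[0,0,0],[0,0,0],[0,0,0],[0,0,0],[0,0,0],[0,0,0],[0,0,0],[0,0,0],[0,0,0],[0,0,0]],"gripper":[-1,-1,-1,-1,1,1,1,1,1,1,1,1,1,1,1,1,1,1]}' 40
python3 -m inch '{"offset":[[0,0,0],[0,0,0],[0,0,0.02],[0,0,0.05],[0,0,0.08],[0,0,0.11],[0,0,0.14],[0,0,0.17],[0,0,0.2],[0,0.08,0.2],[0,0.08,0.2],[0,0.08,0.2],[0,0.08,0.2],[0,0.08,0.2],[0,0.08,0.2],[0,0.08,0.2]],"delta_rot":[[0,0,0],[0,0,0],[0,0,0],[0,0,0],[0,0,0],[0,0,0],[0,0,0],[0,0,0],[0,0,0],[0,0,0],[0,0,0],[0,0,0],[0,0,0],[0,0,0],[0,0,0],[0,0,0]],"gripper":[1,1,1,1,1,1,1,1,1,1,1,1,1,1,1,1]}' 40
python3 look.py; python3 - <<'E'
from h import *
im=cv2.imread("pics/last_side.png");cv2.imwrite("pics/fin.png",im)
E
```

```text
t: 24.95
position: [0.4918, -0.2973, 0.0756]
tcp_rot: [3.141, 0.0, 2.868]
ft_force: [0.3, -0.7, 0.1]
finger_gap: 0.99
grasp_force: 0.0
t: 26.28
position: [0.4913, -0.2189, 0.2755]
tcp_rot: [-3.141, -0.0, 2.865]
ft_force: [0.6, -0.9, -0.4]
finger_gap: 1.001
grasp_force: 0.0
scene [390. 111.] 231 (array([514.5, 415.4]), array([65.4, 54.3]), -2.5)
scene [383. 127.] 176 (array([519.6, 336.1]), array([67.7, 35.6]), -0.7)
scene [402. 129.] 154 (array([581.6, 353.1]), array([66.6, 30.9]), 84.8)
 can (array([684.6, 214.5]), array([63.5, 63.4]), 25.9)
side [290. 117.] 178 (array([515.2, 412.7]), array([68.3, 57.8]), 1.0)
side [310. 124.] 104 (array([581.7, 353. ]), array([73.3, 30.7]), 77.0)
side [295. 130.] 129 (array([518.9, 335.3]), array([68.2, 38.8]), -5.7)
 can (array([701.5, 209.6]), array([69. , 32.7]), 72.9)
```

View pics/fin.png

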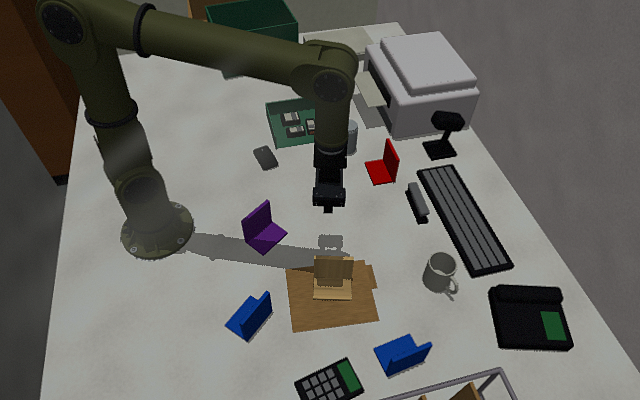

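The bookend stands upright on the folder at (333,277), the cartridges are in the box at (295,125), and the arm is clear. Handing in.

```bash
python3 -c "
from cell import env
print(env.close_job())"
```

```text
the job is handed in; nothing more can be done
None
```

The job is handed in at about 26 s of the 72 s allowed: all three cartridges are in the box, the bookend stands upright and released on the folder, and the can and mouse look undisturbed; the hand-in gave no verdict.

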